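# Fit the cone of the citrus press

## Robot

A 6-joint arm with a two-finger parallel gripper is mounted at the origin on a cart in front of the work surface, level with it; the furniture and walls round the work are solid. World frame = base frame: x ahead of the robot, y to its left, z up, the work surface at z = 0. Lengths are in m, angles in rad, forces in N, time in s.
With the tool pointing down it reaches from about 0.325 to 0.85 m from the base axis. Payload 4.4 kg.
Tool frame: the origin (TCP) lies at the very end of the fingers, on their centre line; the grasp point (between the pads) lies 19 mm behind it; z points along the fingers, y is the line along which they close (so a half turn about z gives the same grasp; the last joint's range is limited). The gripper opens to 94 mm and grips with 3 to 60 N. Pads are 16 mm wide; open, the fingers measure 119 mm over their backs; the gripper's body (75 mm by 177 mm) begins 78 mm behind the grasp point.
Start: joints at [1.119, 0.207, 1.542, -0, 1.393, -0.15], TCP at [0.171, 0.549, 0.205] pointing down, gripper open.
Joint ranges: [-2.73, 2.73], [-0.86, 2.22], [0.23, 2.46], [-1.11, 4.25], [0.08, 2.63], [-2.82, 2.82]. Speed limits (rad/s): [2.79, 2.79, 3.14, 3.14, 3.14, 3.14].

## Interface

Orientations are given as [roll, pitch, yaw] about the fixed x, y, z axes, in that order (R = Rz(yaw) Ry(pitch) Rx(roll)).
In Python, from plant import * gives the robot as it stands. Calls block until the motion is done:
- goto(position, orientation): joint-space move of the TCP to a pose.
- move_l(position, attitude=None, max_speed=0.15, until_force=None): straight line of the TCP; attitude=None keeps the orientation; max_speed is the mean speed in m/s. With until_force (N) it stops when the force on the tool has changed by that much, and returns True; else False.
- move_joints(angles): joint-space move.
- gripper_open() and close(squeeze=None): open the fingers fully, or close them until they stop; squeeze is the grip in N (None keeps the last).
- hold(seconds).
- inverse_kinematics(position, orientation): joint angles nearest the present ones, or None.
- read_camera(name): name is "side" or "top" or "wrist"; returns (picture, depth): 420x560x3 uint8, blue, green, red; 420x560 float32, m along the optical axis (not along the pixel's ray), 0 where there is no reading.
- camera_info(name): a dict with "intrinsics" (3x3 intrinsics, pixels), "world_from_camera" (4x4, takes a point from camera to world coordinates). Camera axes: x right, y down, z forward; pixel columns grow to the right and rows downward; lengths in m; the calibration is good to about 2 mm. A picture is of the moment at which its call begins: read the wrist's pose just before it. camera_info takes no time and is no camera call; for the wrist camera it gives the pose at the moment of the call.
A pose or a line that the arm cannot do raises Unreachable and nothing moves.
- hand_in(): hands the job in; it is judged then, once.
Trained networks look in the newest picture that a camera, given by its name, has taken for a name from the list of things; names that differ only in an ending like _2 or _b are one class to them, and where a whole thing is asked for, a point or a joint stands for the part that bears it (a point fixed in the world has none). Each returns a list of dicts, best first, with "confidence" (0 to 1); they miss things now and then, are a little off and sometimes report something else, mostly with a low value. They report only what shows in the picture. A call takes as long as a camera call.
- search_frame(camera, thing): "xyz" ([x, y, z] in m, in world coordinates, good to about 4 mm: the middle of the surface that is visible of it).
Readings, each from a call of its own:
- current_clock(): time.
- current_joint_pos(): joint angles.
- current_qvel(): joint speeds.
- current_joint_efforts(): joint torques, N m.
- current_position(): TCP position.
- current_eef_rot(): TCP orientation.
- current_contact_force(): force on the tool from outside, world axes, zero at the start.
- current_ft_torque(): the same for the moment, N m.
- current_opening(): finger opening in m.
- current_grip_force(): force on a finger pad.
Only numpy, scipy, OpenCV 4.12 (cv2) and the standard library are available. Lean on these libraries where they do the work, as an engineer would, in place of code of your own. Each camera call takes 0.05 s, during which the arm holds its last target. There are 200 camera calls.

## Task

Get the electric citrus press ready for lemons. Its cone has only been set down on the drive shaft, with the teeth out of mesh: without taking it off, turn it gently until the teeth drop into mesh, never forcing it once the drive holds it, then push it fully home in the bowl. Also tip the spout all the way down over the glass, and leave the glass, the mug and the honey jar where they stand.

Things in the scene. Friction and masses are not known exactly. Their poses are not given: they have to be found in the camera images.
- press: electric citrus press, fixed to the worktop: round steel motor housing, 156 mm across at its black foot, with a white juice bowl on top (outer radius 82 mm, inner 76 mm, rim 160 mm above the worktop). Origin: centre of its underside, on the vertical axis of the drive shaft; z up, -x points to the spout. A flat coil of cord, of no concern, lies behind it at +x
- seat (a point): point on the press's axis 142 mm above the worktop: the hard seat on which the cone's hub stands when fully home. A rubber seal round the shaft holds a meshed cone 7 mm above it; pushing it on takes about 6 N straight down, and the cone stays where it is pushed. At home the top of the strainer plate lies 9 mm below the bowl's rim; at the start it stands 3 mm above
- cone: loose white juicing cone, 0.13 to 0.21 kg, in one piece with a flat round slotted strainer plate 132 mm across. Origin on its axis at the hub's underside, z up. The ribbed cone is 72 mm across at the plate (9 mm above the origin), 60 mm across at 30 mm and 47 mm across at 42 mm. Origin above the worktop: 154 mm at the start, 149 when meshed, 142 when home.. A pin on the shaft keeps it centred
- hub (a point): the cone's hub (same point as its origin). Its six hidden teeth fit between six on the drive shaft, whose angle is unknown: at the start tooth stands on tooth; up to 60 degrees of turning either way, by about 1 N at a tab, brings the mesh. The cone then drops 5 mm by its weight, has 10 degrees of play left and is held by the geared drive like a wall: over 25 N at a tab harms it
- tab_a (a point): middle of the top edge of an upright finger tab on the strainer plate, at the cone's +y, 52 mm from the axis and 31 mm above the cone's origin. The tab is 16 mm long radially (radius 44 to 60 mm), 6 mm thick in the direction of turning, and stands 22 mm above the plate; it can be pushed either way round
- tab_b (a point): the same on the second tab, across from the first at the cone's -y
- cone_top (a point): rounded tip of the cone, on its axis, 60.5 mm above the cone's origin. A fingertip pressed straight down here pushes the meshed cone home
- spout (a joint): hinge of the small white drip-stop spout, rad: 0 = raised 28 degrees (shut), 0.66 = its lower stop, 10 degrees below level (open). It stays where it is put; 2 to 4 N from above near its tip presses it down
- spout_tip (a point): upper side of the spout's rounded outer end, 38 mm from its hinge. The spout is 24 mm wide and points along the press's -x; its hinge is level, 91 mm from the press's axis and 131 mm above the worktop. Pressed from above, the tip swings outward and down; open, it is about 133 mm above the worktop and 130 mm from the axis
- glass: clear glass tumbler, 68 mm across, 110 mm high, standing loose under the spout, 120 mm from the press's axis. Origin: centre of its underside
- honey: honey jar with a black lid, 63 mm across, 94 mm high, loose bystander. Origin: centre of its underside
- mug: white mug, 80 mm across, 113 mm with its handle, 91 mm high, loose bystander. Origin: centre of its underside

How it is judged:
At the end, for the whole second after the job is handed in: The cone is home and at rest: origin within 2.5 mm of 142 mm above the worktop, centred within 4 mm, tilted under 0.05 rad; the spout is down (joint above 0.58 rad); the glass stands upright, moved under 20 mm; honey jar and mug moved under 30 mm (z of cone in the frame of press below 0.1445 m and horizontal distance between cone and press below 0.004 m and angle between cone's own z axis and vertical below 0.05 rad and linear speed of cone below 0.01 m/s and value of joint spout above 0.58 rad and angle between glass's own z axis and vertical below 0.1 rad and distance of glass from where it was at the start of the episode below 0.02 m and distance of each of honey, mug from where it was at the start of the episode below 0.03 m); the robot touches nothing.
It fails at once if the drive is forced: cone and press bear on each other with more than 130 N in all (about 30 N pushed at a tab against the locked drive) (contact force between cone and press above 130 N).
It fails at once if the cone is taken off the shaft (z of cone in the frame of press above 0.175 m).
It fails at once if the glass is knocked over or pushed away (angle between glass's own z axis and vertical above 0.3 rad or distance of glass from where it was at the start of the episode above 0.03 m).
It fails at once if the honey jar or the mug is disturbed (distance of any of honey, mug from where it was at the start of the episode above 0.03 m).
It also fails if it takes over 48 s, if anything falls off the work surface, if the arm or the gripper's body presses on something with over 40 N, if the wrist force passes 120 N, or if a joint passes its speed limit or range.

## Working session

There is one attempt and no reset: what is moved stays moved. The work goes in short steps, each a Python script; the robot and the scene stay as the last script left them, time stands still between calls to the robot, and variables do not carry over. Pictures are saved under pics/ and viewed, at most 10 in all, crops included, and the job is handed in when it is done.

```bash
mkdir -p pics; ls; python3 - <<'E'
from plant import *
import cv2
for c in ["top","side"]:
    im,d=read_camera(c); cv2.imwrite(f"pics/{c}0.png",im)
    for t in ["press","cone","tab_a","cone_top","spout_tip","glass","honey","mug"]:
        print(c,t,[(np.round(r["xyz"],3).tolist() if 0 else [round(float(v),3) for v in r["xyz"]],round(r["confidence"],2)) for r in search_frame(c,t)[:3]])
print(current_clock(),current_eef_rot())
E
```

```text
pics
plant.py
top press [([0.519, 0.084, 0.121], 0.68), ([0.531, 0.068, 0.165], 0.15)]
top cone [([0.528, 0.072, 0.165], 0.8), ([0.478, -0.029, 0.14], 0.23)]
top tab_a [([0.532, 0.065, 0.165], 0.9)]
top cone_top [([0.532, 0.069, 0.166], 0.85), ([0.478, -0.027, 0.139], 0.66)]
top spout_tip [([0.477, -0.029, 0.143], 0.84)]
top glass [([0.474, -0.047, 0.067], 0.85)]
top honey [([0.389, 0.343, 0.095], 0.76), ([0.473, -0.047, 0.066], 0.26)]
top mug [([0.378, 0.44, 0.03], 0.93)]
side press [([0.526, 0.024, 0.12], 0.63)]
side cone [([0.532, 0.05, 0.164], 0.71)]
side tab_a [([0.525, 0.045, 0.166], 0.84)]
side cone_top [([0.53, 0.047, 0.166], 0.94)]
side spout_tip [([0.479, -0.036, 0.146], 0.67)]
side glass [([0.472, -0.041, 0.07], 0.74)]
side honey [([0.394, 0.328, 0.07], 0.84)]
side mug [([0.365, 0.418, 0.072], 0.74)]
0.9 [3.14151775e+00 3.35777583e-06 2.83977877e+00]
```

View pics/top0.png

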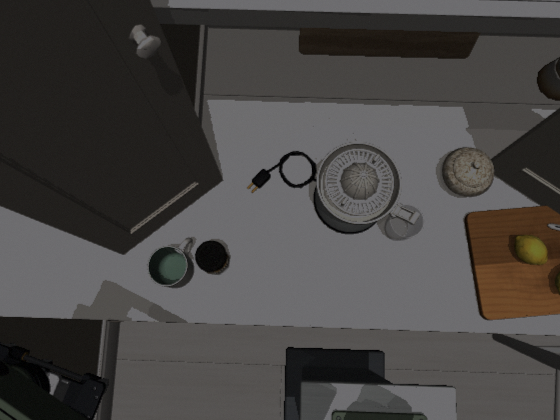

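View pics/side0.png

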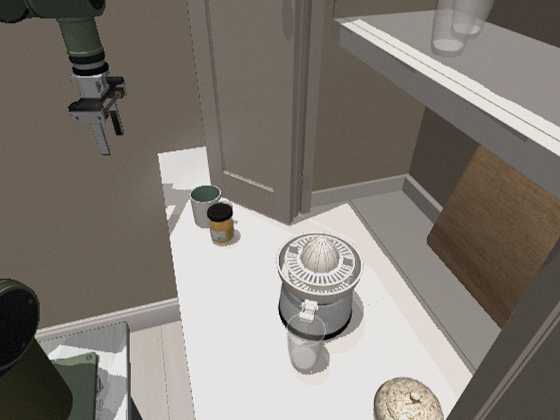

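The top view shows the press rim centred near (358,183), the spout at (405,213) over the glass, and the honey jar and mug near (211,256) and (170,265). The side view agrees. A shelf and cabinet doors stand at the edges. Next I fit the axis and the tabs from depth.

```bash
cat > h.py <<'E'
from plant import *
import numpy as np, cv2
from scipy.optimize import least_squares
def cloud(cam):
    info=camera_info(cam); im,d=read_camera(cam)
    K=np.array(info["intrinsics"]);T=np.array(info["world_from_camera"])
    v,u=np.mgrid[:420,:560]
    p=np.stack([(u-K[0,2])*d/K[0,0],(v-K[1,2])*d/K[1,1],d],-1)@T[:3,:3].T+T[:3,3]
    p[d==0]=np.nan
    return im,d,p
def circ(q,r,c0):
    return least_squares(lambda c:np.hypot(*(q-c).T)-r,c0,loss='soft_l1',f_scale=.002).x
def analyse(p,c0):
    q=p.reshape(-1,3);q=q[np.isfinite(q[:,0])];c=np.array(c0)
    for _ in range(4):
        r=np.hypot(*(q[:,:2]-c).T)
        m=(r>.072)&(r<.088)&(abs(q[:,2]-.160)<.004); c=circ(q[m,:2],.079,c)
    r=np.hypot(*(q[:,:2]-c).T)
    top=q[(r<.006)];print("axis",c.round(4),m.sum(),"tip z",top[:,2].max().round(4))
    pl=q[(r>.05)&(r<.064)&(q[:,2]<.17)&(q[:,2]>.14)];print("plate z",np.percentile(pl[:,2],[50,90,97]).round(4))
    m=(r>.042)&(r<.063)&(q[:,2]>pl[:,2].max()*0+.172)&(q[:,2]<.2)
    t=q[m];a=np.degrees(np.arctan2(t[:,1]-c[1],t[:,0]-c[0]))
    h,_=np.histogram(a,bins=36,range=(-180,180));print("tab hist",[(i*10-175,int(n)) for i,n in enumerate(h) if n])
    return c,t
E
python3 - <<'E'
from h import *
im,d,p=cloud("top"); analyse(p,(.53,.07))
for rc in [(10,350),(45,350),(150,530),(240,80),(100,100),(100,170)]: print(rc,p[rc].round(3))
goto([.50,.07,.36],current_eef_rot())
im,d,p=cloud("wrist");cv2.imwrite("pics/w0.png",im); analyse(p,(.53,.07)); print(search_frame("wrist","tab_a"),search_frame("wrist","spout_tip"),search_frame("wrist","cone_top"));print(current_clock())
E
```

```text
axis [0.5357 0.0646] 600 tip z 0.2173
plate z [0.1637 0.166  0.167 ]
tab hist [(-35, 31), (145, 32)]
(10, 350) [0.683 0.127 0.494]
(45, 350) [0.888 0.067 0.046]
(150, 530) [ 0.605 -0.258  0.176]
(240, 80) [ 0.429  0.652 -0.005]
(100, 100) [0.516 0.423 0.561]
(100, 170) [0.555 0.363 0.476]
axis [0.5359 0.0655] 1333 tip z 0.2164
plate z [0.1636 0.1653 0.1661]
tab hist [(-35, 77), (145, 80)]
[{'xyz': [0.5269, 0.069, 0.1591], 'confidence': 0.73}] [{'xyz': [0.4813, -0.035, 0.139], 'confidence': 0.57}] [{'xyz': [0.5283, 0.0653, 0.1639], 'confidence': 0.94}]
3.3083
```

View pics/w0.png

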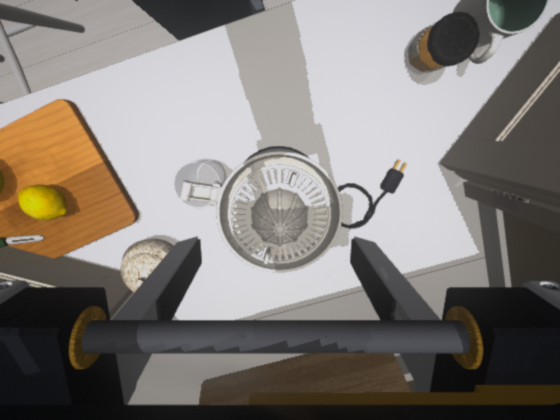

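The wrist view shows the whole cone, centred near (280,215), with its two tabs across from each other and the spout at (200,190). My plan is to straddle the cone with open fingers and push both tabs at once, turning only joint 6.

```bash
python3 - <<'E'
from h import *
im,d,p=cloud("wrist"); c,t=analyse(p,(.5358,.065))
a=np.arctan2(t[:,1]-c[1],t[:,0]-c[0]); th=np.degrees(np.angle(np.exp(2j*a).mean())/2); print("tab",th)
q=p.reshape(-1,3)
m=(np.hypot(q[:,0]-.478,q[:,1]+.032)<.03)&(q[:,2]>.122)&(q[:,2]<.16)
s=q[m];rr=np.hypot(*(s[:,:2]-c).T);m=rr>.1;s=s[m];rr=rr[m];dirn=np.degrees(np.arctan2(*(s[:,:2].mean(0)-c)[::-1]));print("spout",dirn,rr.max(),[(k,s[abs(rr-k)<.003,2].max().round(3)) for k in (.105,.112,.12) if (abs(rr-k)<.003).any()])
print(current_joint_pos().round(3))
for off in (-25,75,25,-75):
  for k in (0,180,-180):
    yaw=np.radians(th+off+90+k)
    j=inverse_kinematics([*c,.171],[np.pi,0,yaw]); print(off,k,None if j is None else np.round(j,3))
E
```

```text
axis [0.5359 0.0655] 1327 tip z 0.2162
plate z [0.1636 0.1654 0.1661]
tab hist [(-35, 74), (145, 80)]
tab -34.627448912947756
spout -121.49913904931815 0.13063707407472774 [(0.105, np.float64(0.148)), (0.112, np.float64(0.151)), (0.12, np.float64(0.157))]
[-0.031 -0.021  1.476  0.     1.687 -1.301]
-25 0 [-0.039  0.163  1.666 -0.     1.312  1.002]
-25 180 [-0.039  0.163  1.666  0.     1.312 -2.14 ]
-25 -180 [-0.039  0.163  1.666  0.     1.312 -2.14 ]
75 0 [-0.039  0.163  1.666  0.     1.312 -0.743]
75 180 [-0.039  0.163  1.666 -0.     1.312  2.398]
75 -180 [-0.039  0.163  1.666 -0.     1.312  2.398]
25 0 [-0.039  0.163  1.666 -0.     1.312  0.129]
25 180 None
25 -180 None
-75 0 [-0.039  0.163  1.666 -0.     1.312  1.875]
-75 180 [-0.039  0.163  1.666  0.     1.312 -1.267]
-75 -180 [-0.039  0.163  1.666  0.     1.312 -1.267]
```

```bash
python3 - <<'E'
from h import *
c=[.5358,.0652]; yaw=np.radians(-34.6+25+90)
goto([*c,.25],[np.pi,0,yaw])
f0=current_contact_force(); print("hit",move_l([*c,.171],max_speed=.1,until_force=5),current_position().round(4),current_clock())
b=current_ft_torque(); j=np.array(current_joint_pos()); L=[]
t0=current_clock()
for i in range(75):
    j[5]+=.02; move_joints(j)
    t=current_ft_torque()-b; L.append(round(float(t[2]),2))
    if abs(t[2])>.4: break
    if current_clock()-t0>14: print("time");break
print(i,L,current_contact_force().round(1),current_clock())
j[5]-=.03; move_joints(j); print((current_ft_torque()-b).round(2))
E
```

```text
hit False [0.5365 0.0652 0.1718] 5.5917
35 [0.07, 0.03, -0.02, 0.01, 0.03, -0.01, 0.04, 0.0, 0.01, 0.03, -0.01, -0.01, -0.01, 0.03, -0.03, 0.07, 0.06, 0.05, 0.06, -0.02, -0.03, -0.03, 0.03, 0.01, 0.05, 0.05, -0.0, -0.0, -0.02, 0.01, 0.05, 0.05, -0.01, 0.15, 0.25, 0.53] [-1.4 -0.2  0.4] 14.5917
[0.15 0.22 0.21]
```

Torque rose like a wall after about 28° of cone turn. I back off, rise and check the height.

```bash
python3 - <<'E'
from h import *
j=np.array(current_joint_pos()); j[5]-=.08; move_joints(j); print(current_ft_torque())
p0=current_position(); move_l([p0[0],p0[1],.29],max_speed=.2)
p=None
im,d,p=cloud("wrist");cv2.imwrite("pics/w1.png",im);analyse(p,(.5358,.065))
im,d,p=cloud("top");analyse(p,(.5358,.065));print(current_clock())
E
```

```text
[-0.06399119  0.18330479  0.03356361]
axis [0.5369 0.0655] 2147 tip z 0.2111
plate z [0.1585 0.1602 0.1611]
tab hist [(-65, 66), (-55, 42), (115, 92), (125, 22)]
axis [0.5359 0.0648] 301 tip z 0.6712
plate z [0.1584 0.161  0.1622]
tab hist [(115, 21), (125, 11)]
15.9333
```

View pics/w1.png

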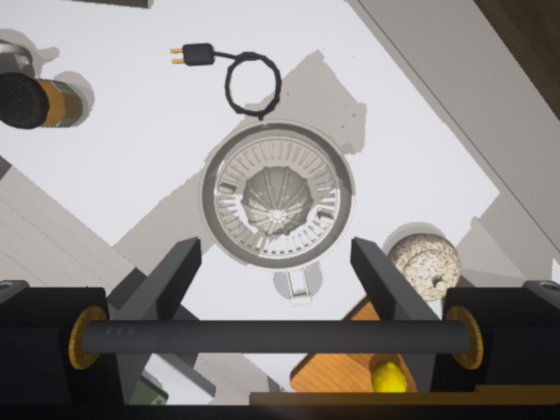

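The plate and cone tip both dropped 5 mm, so the cone is meshed. It sits centred in the bowl at (278,195), and the spout at (298,285) is still raised. Next I push the cone home, then press the spout down.

```bash
python3 - <<'E'
from h import *
c=np.array([.536,.0652]); close(10)
move_l([*c,.235],max_speed=.15)
print("A",move_l([*c,.213],max_speed=.05,until_force=4),current_position().round(4))
print("home",move_l([*c,.194],max_speed=.02,until_force=20),current_position().round(4),current_contact_force().round(1))
move_l([*c,.24],max_speed=.15)
a=np.radians(-121.5); s=c+.126*np.array([np.cos(a),np.sin(a)])
rot=[np.pi,0,a+np.pi/2*0]
js=[inverse_kinematics([*s,.2],[np.pi,0,y]) for y in (a,a+np.pi)]; q=current_joint_pos()
k=min([i for i in (0,1) if js[i] is not None],key=lambda i:abs(js[i][5]-q[5]))
goto([*s,.21],[np.pi,0,(a,a+np.pi)[k]])
move_l([*s,.165],max_speed=.15,until_force=5)
print("spout",move_l([*s,.126],max_speed=.03,until_force=14),current_position().round(4),current_contact_force().round(1))
move_l([*s,.22],max_speed=.15)
goto([.40,.07,.34],[np.pi,0,(a,a+np.pi)[k]])
im,d,p=cloud("top");cv2.imwrite("pics/t2.png",im[120:270,280:480].repeat(3,0).repeat(3,1));analyse(p,c)
u=c+np.outer(np.array([.105,.112,.118,.124,.128]),[np.cos(a),np.sin(a)])
Q=p.reshape(-1,3)
for x in u:
    m=(np.hypot(*(Q[:,:2]-x).T)<.003)&(Q[:,2]>.115); print(x.round(3),Q[m,2].round(3)[:5])
print(current_clock())
E
```

```text
A False [0.5359 0.0652 0.2128]
home True [0.5368 0.0653 0.203 ] [-2.2  0.3  4.9]
spout True [ 0.4702 -0.0423  0.1325] [-2.9  0.2  7.2]
axis [0.5358 0.0648] 330 tip z 0.2072
plate z [0.1519 0.1543 0.1562]
tab hist [(115, 14), (125, 6)]
[ 0.481 -0.024] []
[ 0.477 -0.03 ] []
[ 0.474 -0.035] []
[ 0.471 -0.041] []
[ 0.469 -0.044] []
23.1333
```

View pics/t2.png

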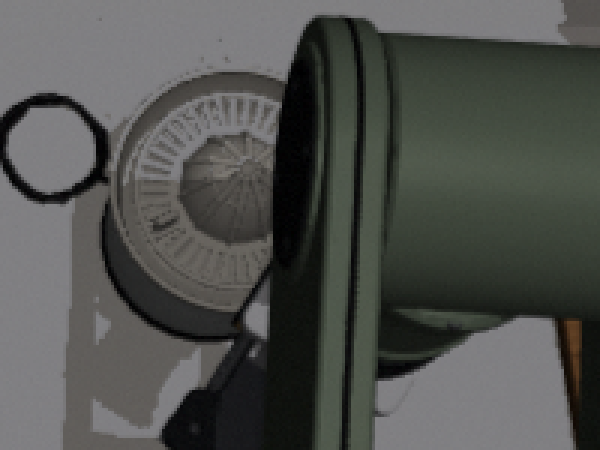

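The plate has dropped about 12 mm, and the push stopped at 0.203 against an expected 0.2025. The arm hides the spout in this crop, so I clear it and check.

```bash
python3 - <<'E'
from h import *
goto([.42,.22,.36],[np.pi,0,np.radians(100)])
c=np.array([.536,.0652]);a=np.radians(-121.5)
for cam in ("top","wrist","side"):
    im,d,p=cloud(cam);cv2.imwrite(f"pics/{cam}3.png",im)
    try: analyse(p,c)
    except Exception as e: print(cam,e)
    Q=p.reshape(-1,3)
    for r in (.1,.108,.115,.122,.128):
        x=c+r*np.array([np.cos(a),np.sin(a)])
        m=(np.hypot(*(Q[:,:2]-x).T)<.004)&(Q[:,2]>.115); print(cam,r,Q[m,2].round(3)[:6])
    for t in ("glass","honey","mug"): print(t,[(np.round(x["xyz"],3),round(x["confidence"],2)) for x in search_frame(cam,t)[:1]])
print(current_clock())
E
```

```text
axis [0.5358 0.0644] 368 tip z 0.206
plate z [0.1516 0.1545 0.1557]
tab hist [(-65, 10), (-55, 5)]
top 0.1 [0.129 0.128 0.132 0.128 0.129 0.127]
top 0.108 [0.125 0.127 0.127 0.127 0.125 0.128]
top 0.115 [0.126 0.124 0.124 0.124 0.124 0.128]
top 0.122 [0.124 0.122 0.13  0.123 0.123 0.12 ]
top 0.128 [0.134 0.131 0.134 0.135 0.134 0.133]
glass [(array([ 0.476, -0.049,  0.077]), 0.56)]
honey [(array([0.388, 0.347, 0.093]), 0.77)]
mug [(array([0.375, 0.44 , 0.03 ]), 0.56)]
wrist zero-size array to reduction operation maximum which has no identity
wrist 0.1 []
wrist 0.108 []
wrist 0.115 []
wrist 0.122 []
wrist 0.128 []
glass []
honey [(array([0.394, 0.349, 0.09 ]), 0.97)]
mug [(array([0.373, 0.429, 0.012]), 0.89)]
axis [0.5381 0.064 ] 578 tip z 0.2059
plate z [0.1519 0.1545 0.1633]
tab hist [(-65, 10), (-55, 5), (115, 11), (125, 1)]
side 0.1 [0.128 0.129 0.129 0.126 0.128 0.128]
side 0.108 [0.127 0.127 0.125 0.126 0.126 0.124]
side 0.115 [0.124 0.125 0.124 0.124 0.124 0.125]
side 0.122 [0.132 0.132 0.133 0.133 0.133]
side 0.128 [0.134 0.134 0.133 0.133 0.134 0.134]
glass [(array([ 0.467, -0.05 ,  0.071]), 0.64)]
honey [(array([0.39 , 0.328, 0.064]), 0.61)]
mug [(array([0.363, 0.418, 0.073]), 0.83)]
24.3917
```

View pics/side3.png

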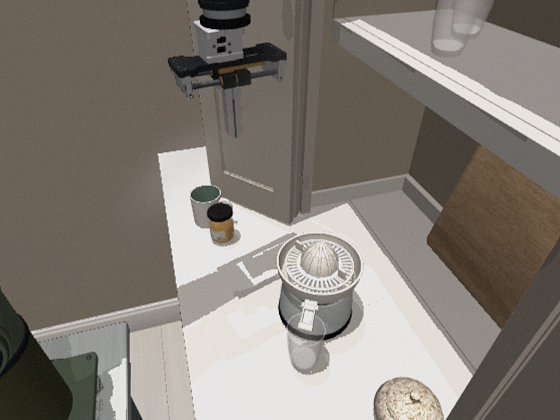

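The side view shows the cone seated low in the bowl. The spout is down at (308,312), and the glass, mug and jar are unmoved. The spout tip measures about 0.133, which matches its lower stop.

```bash
python3 -c "
from plant import *
print(hand_in())"
```

```text
the job is handed in; nothing more can be done
None
```

The job is handed in at about 24 s of the 48 s: the cone is meshed and pushed fully home, the spout is tipped down over the glass, and the glass, mug and honey jar stand where they were, all by camera check, with no verdict returned.

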